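# Bolt down the bench stop in its T-slot rail

### The job

The green stop bracket on the slotted rail needs its T-bolt. First clear the wooden offcut off the rail and into the white scrap tub; then take the bolt with the T-handle from the wooden rack, drop its head into the slot in front of the bracket's open fork, slide it along until its shank is fully home against the back of the fork, and then turn it a quarter turn so that its head lies across the slot and is locked; let go with the bolt standing upright. Leave the round-knobbed stud in the rack and the bottle, spray can and tape measure where they stand.

Things in the scene. Friction and masses are not known exactly. Their poses are not given: they have to be found in the camera images.
- rail: black steel T-slot rail fixed on the bench, 366 mm long (its x) x 80 wide (y) x 30 high. Origin: centre of its underside. The T-slot runs along x on its centre line, x -180 to +180, ends closed: mouth 22 wide through lips 8 thick (z 22 to 30), below it a cavity 48 wide, 16 high (floor at z 6).
- bracket: green stop bracket fixed on the rail, axes parallel to the rail's. Origin: on the rail's top face, over the slot's centre line, where the shank's axis stands when fully home. Flat fork 12 mm thick, 52 wide; the gap between its tines is 20 wide and opens towards -x, its closed back at x +8 (a 14 mm shank touches it at x +1). Upright plate at x +70 to +84, 70 wide, 65 high.
- fork_mouth (a point): the open mouth of the bracket's fork: midway between the tips of the tines, at the rail's top face, 42 mm from the bracket's origin towards its -x. The bolt's head (36 long) must go down into the slot beyond it, clear of the tines.
- bolt: steel T-bolt, 100 mm tall, about 280 g, loose, upright in one pocket of the rack, turned any way. Origin: centre of its head's underside, z up. Head 36 (x) x 18 (y) x 10 high; shank 14 diameter; collar 32 diameter at z 38 to 44, riding 2 mm over the fork when the head rests on the cavity's floor. The head passes the lips only with its x along the slot; below them it turns freely.
- bolt_handle (a point): centre of the bolt's T-handle, 92 mm above the bolt's origin: a steel bar 70 long (along the bolt's x, parallel to the head) x 14 wide (y) x 16 high.
- offcut: loose pale wooden offcut 120 mm (its x) x 36 (y) x 22 high, about 70 g, lying across the top of the rail over the slot, on the fork's open side. Origin: centre of its underside.
- tub: open white plastic scrap tub fixed on the bench, 150 mm (its x) x 190 (y) x 50 high outside, walls and floor 5 thick, empty. Origin: centre of its underside.
- rack: pale wooden rack block fixed on the bench, 180 mm (its x) x 90 (y) x 40 high, with two round pockets 46 diameter at x -45 and x +45, their floors 10 above the bench. Origin: centre of its underside. One holds the T-bolt, the other the round-knobbed stud.
- stud: bystander: steel stud 98 mm tall standing loose in the other pocket of the rack: round foot 38 diameter, shank 14, round knob 40 diameter at z 76 to 98 on top. Origin: centre of its underside.
- bottle: bystander: full clear plastic water bottle, 66 mm diameter, 200 tall, loose. Origin: centre of its underside.
- can: bystander: white spray can, 64 mm diameter, 190 tall, loose. Origin: centre of its underside.
- tape: bystander: grey tape measure lying flat, 72 mm x 66 x 40 high, loose. Origin: centre of its underside.

How it is judged:
By the outcome, as a careful person would: the job done as asked, in the order asked, and still so for the second after the job is handed in, with the robot touching nothing.
It also fails if it takes over 72 s, if anything falls off the work surface, if the arm or the gripper's body presses on something with over 40 N, if the wrist force passes 120 N, or if a joint passes its speed limit or range.

### The arm

A 6-joint arm with a two-finger parallel gripper is mounted at the origin on the work surface. World frame = base frame: x ahead of the robot, y to its left, z up, the work surface at z = 0. Lengths are in m, angles in rad, forces in N, time in s.
With the tool pointing down it reaches from about 0.425 to 0.95 m from the base axis. Payload 3.5 kg.
Tool frame: the origin (TCP) lies between the finger pads; the fingertips stand 22 mm ahead of it and the grasp point (between the pads) lies 3 mm ahead of it (ctrl.nose_length is the z of the fingertips in the tool frame, in m); z points along the fingers, y is the line along which they close (so a half turn about z gives the same grasp; the last joint's range is limited). The gripper opens to 85 mm and grips with 20 to 120 N. Pads are 22 mm wide; open, the fingers measure 114 mm over their backs; the gripper's body (76 mm by 85 mm) begins 54 mm behind the grasp point. The pads swing forward as they close: fully open they stand 13 mm farther back than shut.
Start: joints at [-1.26, 0.286, 1.577, -0, 1.279, -0.15], TCP at [0.3, -0.605, 0.253] pointing down, gripper open.
Joint ranges: [-2.77, 2.77], [-0.9, 2.22], [0.21, 2.48], [-1.53, 4.67], [0.24, 2.81], [-2.84, 2.84]. Speed limits (rad/s): [2.79, 2.79, 3.14, 3.14, 3.14, 3.14].

### API

Orientations are given as a unit quaternion [x, y, z, w].
In Python, from plant import ctrl gives the robot as it stands. The module is installed in compiled form; this text tells all that it offers.
- The arm moves only by the tool send_rows, never from a script. Its argument "rows" is text: rows parted by semicolons, each of 7 numbers parted by spaces: the turn, a rotation vector about the tool's x, y, z in parts of the range, where 1.0 means 90 degrees, then the shift along the tool's x, y, z in fractions of the full range, 1 being 1000 mm, then the opening, from -1 (shut) to 1 (fully open). A call has 1 to 8 rows; each row is the pose to reach, as a shift and turn from the pose commanded when the call began, along the tool's axes at that moment; what a row does not reach only later rows make up. A row lasts 1/8 s, in which the tool goes at most 62.5 mm and 10.7 degrees, less where a joint would pass 70% of its speed; a pose out of reach is approached as far as the arm can. A call with a gripper value outside its range is refused whole. The fingers move at their own pace and stop on an object; "grip_force" is the grip in N (left out, the last holds). Time passes only in rows, so rows that repeat a pose let the fingers close. It gives the time, the measured TCP pose, the force, the opening and the grip force at its end, in the units of the state.
- ctrl.get_state(): the state, without advancing time (a new reading comes with each control period).
- ctrl.read_camera(name): name is "side" or "top"; returns a dict with "color" (384x512x3 uint8, red, green, blue), "fx", "fy", "cx", "cy" (pixels), "D" ([k1, k2, p1, p2, k3] as OpenCV has them; the pictures are not rectified), "extrinsics" (4x4, takes a point from world to camera coordinates). Camera axes: x right, y down, z forward; pixel columns grow to the right and rows downward; lengths in m; the calibration is good to about 2 mm. A picture is of the moment at which its call begins. There is no depth.
- ctrl.sign_off(): hands the job in; it is judged then, once.
Trained networks look in a picture, given as the dict that the camera call returned (one of the last four; its "shot" number tells which), for a name from the list of things; names that differ only in an ending like _2 or _b are one class to them, and where a whole thing is asked for, a point or a joint stands for the part that bears it (a point fixed in the world has none). Each returns a list of dicts, best first, with "p" (0 to 1); they miss things now and then, are a little off and sometimes report something else, mostly with a low value. They report only what shows in the picture. A call takes as long as a camera call.
- ctrl.look_for(picture, target): "position" ([x, y, z] in m, in the coordinates of the camera as it stood for that picture, good to about 4 mm: the middle of the surface that is visible of it).
The state is a dict: "time": time; "qpos": joint angles; "dq": joint speeds; "joint_efforts": joint torques, N m; "eef_pos": TCP position; "tcp_rot": TCP orientation; "contact_force": force on the tool from outside, world axes, zero at the start; "wrist_torque": the same for the moment, N m; "opening": opening from 0.0 (shut) to 1.0 (fully open); "finger_force": force on a finger pad.
Only numpy, scipy, OpenCV 4.12 (cv2) and the standard library are available. Lean on these libraries where they do the work, as an engineer would, in place of code of your own. Each camera call takes 0.05 s, during which the arm holds its last target. There are 200 camera calls.

## Working session

There is one attempt and no reset: what is moved stays moved. The work goes in short steps, Python scripts to look and compute and a tool call to move; the robot and the scene stay as the last step left them, time stands still between calls to the robot, and variables do not carry over. Pictures are saved under pics/ and viewed, at most 10 in all, crops included, and the job is handed in when it is done.

Besides the shell and the picture viewer there is one more tool, called after "Request:" by a JSON object that holds its "name" and its "arguments". send_rows: Moves the arm, as the interface text tells. Its arguments: {"type":"object","properties":{"rows":{"type":"string"},"grip_force":{"type":"number"}},"required":["rows"]}

```bash
mkdir -p pics; cat > h.py <<'E'
import numpy as np, cv2
from plant import ctrl
from scipy.spatial.transform import Rotation as R
def w(pic,p):
    E=np.array(pic["extrinsics"]); return E[:3,:3].T@(np.array(p)-E[:3,3])
def K(p): return np.array([[p["fx"],0,p["cx"]],[0,p["fy"],p["cy"]],[0,0,1]])
def proj(pic,P):
    E=np.array(pic["extrinsics"]); r,_=cv2.Rodrigues(E[:3,:3])
    return cv2.projectPoints(np.float64(P).reshape(-1,1,3),r,E[:3,3],K(pic),np.array(pic["D"]))[0].reshape(-1,2)
def plane(pic,uv,z):
    E=np.array(pic["extrinsics"]); n=cv2.undistortPoints(np.float64(uv).reshape(-1,1,2),K(pic),np.array(pic["D"])).reshape(-1,2)
    d=np.c_[n,np.ones(len(n))]@E[:3,:3]; c=-E[:3,:3].T@E[:3,3]
    return c+d*((z-c[2])/d[:,2])[:,None]
def save(pic,name,crop=None,s=1):
    im=pic["color"][:,:,::-1]
    if crop: a,b,c,d=crop; im=im[b:d,a:c]
    cv2.imwrite("pics/"+name,cv2.resize(im,None,fx=s,fy=s,interpolation=cv2.INTER_CUBIC))
E
python3 - <<'E'
from h import *
np.set_printoptions(precision=4,suppress=True)
for c in("top","side"):
    p=ctrl.read_camera(c); save(p,c+"0.png",s=1.5)
    print(c,p["fx"],"cam at",w(p,[0,0,0]))
    for n in("rail","bracket","fork_mouth","bolt","bolt_handle","offcut","tub","rack","stud","bottle","can","tape"):
        for d in ctrl.look_for(p,n)[:2]: print(n,round(d["p"],2),w(p,d["position"]))
s=ctrl.get_state();print(s["eef_pos"],s["tcp_rot"],R.from_quat(s["tcp_rot"]).as_matrix(),s["opening"],s["time"],ctrl.nose_length)
E
```

```text
top 383.97899816444914 cam at [ 0.4399 -0.0223  0.8672]
rail 0.57 [ 0.6388 -0.04    0.0284]
bracket 0.72 [0.6921 0.0967 0.0451]
fork_mouth 0.7 [ 0.4277 -0.1928  0.1099]
fork_mouth 0.67 [0.6847 0.0975 0.0449]
bolt 0.56 [ 0.4485 -0.2771  0.1026]
bolt 0.25 [ 0.6136 -0.1177  0.0564]
bolt_handle 0.9 [ 0.4453 -0.2765  0.1051]
tub 0.84 [0.4293 0.2366 0.0097]
rack 0.82 [ 0.4362 -0.2372  0.0437]
stud 0.65 [ 0.4253 -0.1918  0.1097]
bottle 0.59 [0.5922 0.3099 0.13  ]
tape 0.85 [ 0.4865 -0.0092  0.0432]
side 410.60352061290615 cam at [ 0.4727 -0.6333  0.7265]
rail 0.85 [ 0.6412 -0.0476  0.0305]
bracket 0.81 [0.6957 0.1216 0.0433]
bracket 0.49 [ 0.4403 -0.2731  0.0387]
fork_mouth 0.62 [0.691  0.1195 0.0405]
bolt 0.91 [ 0.4513 -0.2852  0.0979]
bolt_handle 0.69 [ 0.4476 -0.2887  0.099 ]
offcut 0.97 [ 0.6117 -0.1351  0.0532]
tub 0.68 [0.6923 0.12   0.0421]
tub 0.62 [0.4272 0.2413 0.0125]
rack 0.76 [ 0.441  -0.2699  0.0386]
stud 0.66 [ 0.4261 -0.2054  0.1057]
bottle 0.64 [0.605  0.3047 0.0975]
tape 0.88 [ 0.4917 -0.0262  0.0404]
[ 0.3002 -0.6046  0.2533] [ 0.9736  0.2284 -0.     -0.    ] [[ 0.8957  0.4447 -0.    ]
 [ 0.4447 -0.8957  0.    ]
 [ 0.     -0.     -1.    ]] 1.0019166586722885 1.3 0.022
```

View pics/top0.png

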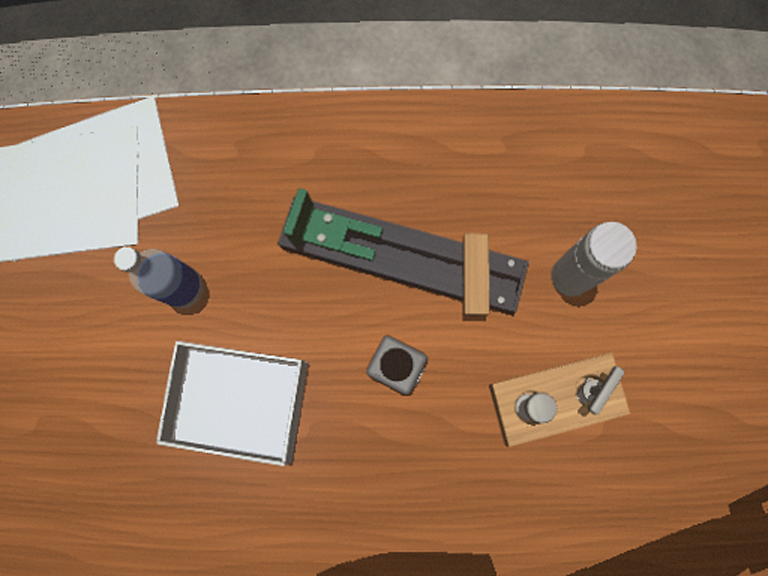

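View pics/side0.png

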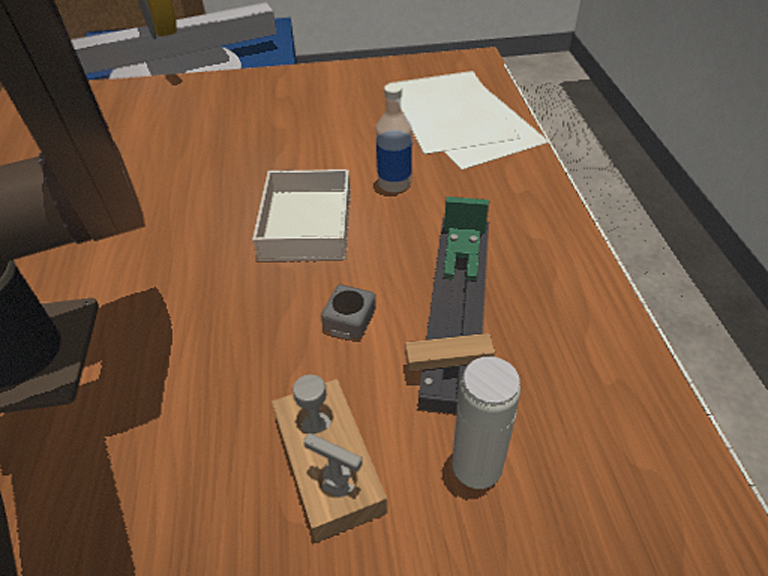

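The top view shows the rail running from (285,240) to (520,290), with the offcut across it at (476,277). The fork opens towards lower right at about (375,243). The bolt handle is at (607,390), the stud at (540,408), the tub at (233,403), the can at (595,258) and the tape at (397,365). I'll zoom in for exact corners.

```bash
python3 - <<'E'
from h import *
t=ctrl.read_camera("top"); s=ctrl.read_camera("side")
np.save("pics/t.npy",t,allow_pickle=True); np.save("pics/s.npy",s,allow_pickle=True)
f=lambda p,a,b,c,d,k: cv2.resize(p["color"][b:d,a:c,::-1],None,fx=k,fy=k,interpolation=cv2.INTER_CUBIC)
C=np.zeros((600,800,3),np.uint8)
def put(im,x,y): C[y:y+im.shape[0],x:x+im.shape[1]]=im
put(f(t,180,120,360,215,4),0,0)         # rail: u=180+x/4, v=120+y/4
put(f(t,380,235,425,285,4),0,390)       # handle top: u=380+x/4, v=235+(y-390)/4
put(f(s,195,280,247,335,4),200,380)     # handle side: u=195+(x-200)/4, v=280+(y-380)/4
put(f(s,265,125,340,180,4),420,380)     # fork side: u=265+(x-420)/4, v=125+(y-380)/4
cv2.imwrite("pics/comp.png",C)
E
```

```text
(no output)
```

View pics/comp.png

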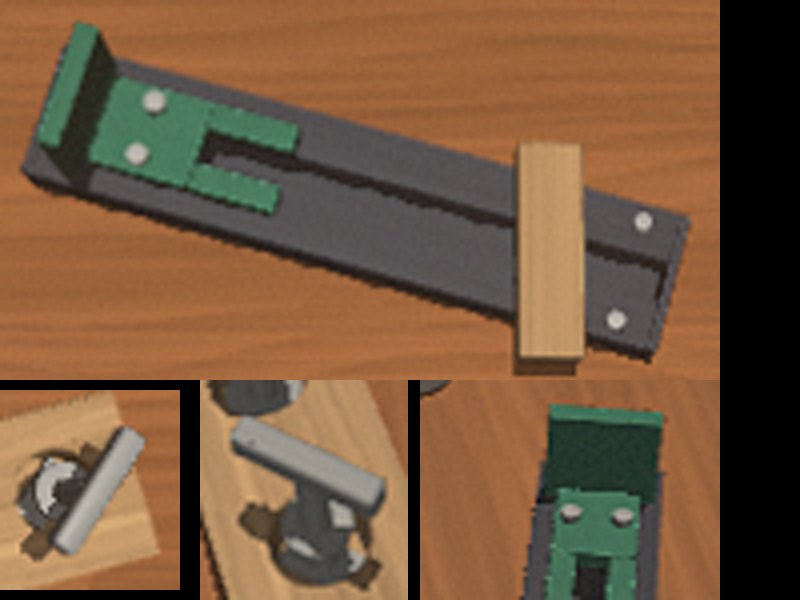

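```bash
cat >> h.py <<'E'
def tw(P,x,y,yaw):
    P=np.float64(P); c,s=np.cos(yaw),np.sin(yaw); return np.c_[x+c*P[:,0]-s*P[:,1],y+s*P[:,0]+c*P[:,1],P[:,2]]
E
python3 - <<'E'
from h import *
from scipy.optimize import least_squares as LS
np.set_printoptions(precision=4,suppress=True)
t=np.load("pics/t.npy",allow_pickle=True).item(); s=np.load("pics/s.npy",allow_pickle=True).item()
u4=lambda L,ox,oy,x0,y0: np.array([[ox+(a-x0)/4,oy+(b-y0)/4] for a,b in L])-0.375
m=.001
T=u4([(688,216),(300,127),(295,152),(280,190),(275,213),(78,22),(100,30),(40,143)],180,120,0,0)
S=u4([(552,405),(663,410),(663,425)],265,125,420,380)
def f(v,res=True):
    x,y,yaw,b=v
    A=np.array([(-.183,-.04,.03),(b-.042,-.026,.042),(b-.042,-.01,.042),(b-.042,.01,.042),(b-.042,.026,.042),(b+.084,-.035,.095),(b+.07,-.035,.095),(b+.084,.035,.095)])
    B=np.array([(b+.084,.035,.095),(b+.084,-.035,.095),(b+.07,-.035,.095)])
    r=np.r_[proj(t,tw(A,x,y,yaw))-T, proj(s,tw(B,x,y,yaw))-S]
    return r.ravel()
r=LS(f,[.64,-.04,1.3,.12],loss="soft_l1"); v=r.x; print("rail",v,np.degrees(v[2])); print(f(v).reshape(-1,2))
print("bracket org",tw([[v[3],0,.03],[v[3]-.042,0,.03]],*v[:3]))
H=u4([(125,425),(145,440),(72,555),(53,540)],380,235,0,390)
P=plane(t,H,.110); c=P.mean(0); d=(P[0]+P[1]-P[2]-P[3])/2; print("handle",c,np.degrees(np.arctan2(d[1],d[0])),np.linalg.norm(d))
ps=proj(s,tw([(.035,.007,.11),(.035,-.007,.11),(-.035,-.007,.11),(-.035,.007,.11),(0,0,.11)],c[0],c[1],np.arctan2(d[1],d[0])))
print("side comp px",(ps+.375-[195,280])*4+[200,380])
O=u4([(518,143),(580,145),(583,357),(518,357)],180,120,0,0)
P=plane(t,O,.052); d=(P[0]+P[1]-P[2]-P[3])/2; print("offcut",P.mean(0),np.degrees(np.arctan2(d[1],d[0])),np.linalg.norm(d))
Tb=np.array([(177,342),(307,360),(292,465),(158,443)])/1.5
P=plane(t,Tb,.05); d=(P[0]+P[1]-P[2]-P[3])/2; print("tub",P.mean(0),np.degrees(np.arctan2(d[1],d[0])),np.linalg.norm(d))
for n,z in(("bottle",.2),("can",.19)):
    print(n,plane(t,np.array([[(127,258)],[(612,246)]][n=="can"])/1.5,z))
E
```

```text
rail [ 0.654  -0.0166  1.2796  0.0803] 73.31835511786187
[[ 0.0014 -0.0051]
 [ 0.3807 -0.0748]
 [-0.4322  0.3023]
 [ 0.7197 -0.8454]
 [-0.1239  0.1399]
 [-0.223  -0.3625]
 [ 0.4225 -0.7064]
 [-1.1595 -0.3783]
 [-1.2567 -0.2015]
 [-0.3584  0.719 ]
 [-0.572   0.5705]]
bracket org [[0.6771 0.0603 0.03  ]
 [0.665  0.0201 0.03  ]]
handle [ 0.4472 -0.2834  0.11  ] -35.51395366650648 0.06795153055940359
side comp px [[385.3676 475.0009]
 [368.5571 503.5036]
 [222.7297 434.0397]
 [240.8437 407.3486]
 [303.2254 454.2687]]
offcut [ 0.6166 -0.1225  0.052 ] -1.3315882125109963 0.11822205145510935
tub [0.4321 0.2262 0.05  ] -7.742973732841279 0.1470961286649493
bottle [[0.6075 0.3232 0.2   ]]
can [[ 0.6192 -0.2741  0.19  ]]
```

```bash
cat > go.py <<'E'
import sys; from h import *
x,y,z,a=map(float,sys.argv[1:5]); s=ctrl.get_state(); r=R.from_quat(s["tcp_rot"])
a=np.radians(a); t=R.from_matrix(np.array([[np.cos(a),np.sin(a),0],[np.sin(a),-np.cos(a),0],[0,0,-1]]))
print("turn",np.degrees((r.inv()*t).as_rotvec()).round(2),"shift",(r.inv().apply(np.array([x,y,z])-s["eef_pos"])*1000).round(1),"t",round(s["time"],2),"q6",round(s["qpos"][5],2))
E
python3 go.py .6166 -.1225 .25 -1.3
```

```text
turn [-0.   0.  27.7] shift [ 497.8 -291.1    3.3] t 1.4 q6 -0.15
```

The rows are not in the units I measure in: shifts go in shares of 1000 mm and turns go in shares of 90 degrees. I convert before sending: 450 mm / 1000 = 0.45, 420 mm / 1000 = 0.42, 27.7 degrees / 90 = 0.3078.

Request:
{"name": "send_rows", "arguments": {"rows": "0.1111 0 0 0.06 -0.035 0 1;0 0 0.1111 0.12 -0.07 0 1;0 0 0.1667 0.18 -0.105 0 1;0 0 0.2222 0.24 -0.14 0 1;0 0 0.3078 0.3 -0.175 0 1;0 0 0.3078 0.36 -0.21 0 1;0 0 0.3078 0.42 -0.245 0 1;0 0 0.3078 0.45 -0.263 0 1"}}

```text
time: 2.4
eef_pos: [0.5757, -0.1849, 0.2537]
tcp_rot: [1.0, -0.011, 0.0, 0.0]
contact_force: [0.7, -0.6, -0.0]
opening: 0.999
finger_force: 0.0
```

```bash
python3 go.py .6166 -.1225 .055 -1.3
```

```text
turn [ 0.03 -0.05 -0.  ] shift [ 39.3 -63.4 198.7] t 2.4 q6 1.12
```

To row units: 198 mm / 1000 = 0.198, -63.4 mm / 1000 = -0.0634.

Request:
{"name": "send_rows", "arguments": {"rows": "0 0 0 0.03 -0.048 0.01 1;0 0 0 0.0393 -0.0634 0.05 1;0 0 0 0.0393 -0.0634 0.1 1;0 0 0 0.0393 -0.0634 0.14 1;0 0 0 0.0393 -0.0634 0.165 1;0 0 0 0.0393 -0.0634 0.18 1;0 0 0 0.0393 -0.0634 0.19 1;0 0 0 0.0393 -0.0634 0.198 1", "grip_force": 30}}

```text
time: 3.4
eef_pos: [0.6161, -0.1245, 0.0559]
tcp_rot: [1.0, -0.011, 0.001, 0.0]
contact_force: [0.4, 0.3, -0.4]
opening: 0.999
finger_force: 0.0
```

Request:
{"name": "send_rows", "arguments": {"rows": "0 0 0 0 0 0 -1;0 0 0 0 0 0 -1;0 0 0 0 0 0 -1;0 0 0 0 0 0 -1;0 0 0 0 0 0 -1;0 0 0 0 0 0 -1"}}

```text
time: 4.15
eef_pos: [0.6161, -0.1244, 0.0563]
tcp_rot: [1.0, -0.011, 0.001, 0.0]
contact_force: [-0.1, 0.5, 5.4]
opening: 0.414
finger_force: 31.3
```

To row units: -120 mm / 1000 = -0.12, -90 mm / 1000 = -0.09.

Request:
{"name": "send_rows", "arguments": {"rows": "0 0 0 0 0 -0.02 -1;0 0 0 0 0 -0.05 -1;0 0 0 0 0 -0.09 -1;0 0 0 0 0 -0.12 -1;0 0 0 0 0 -0.12 -1"}}

```text
time: 4.78
eef_pos: [0.617, -0.1247, 0.1791]
tcp_rot: [1.0, -0.011, 0.003, 0.001]
contact_force: [-0.1, -0.7, -0.7]
opening: 0.413
finger_force: 30.6
```

```bash
python3 go.py .432 .226 .18 82; python3 - <<'E'
from h import *
p=ctrl.read_camera("side"); save(p,"lift.png",(60,80,400,340),2)
E
```

```text
turn [  0.36  -0.2  -83.29] shift [-192.9 -346.5   -2.9] t 4.78 q6 1.23
```

View pics/lift.png

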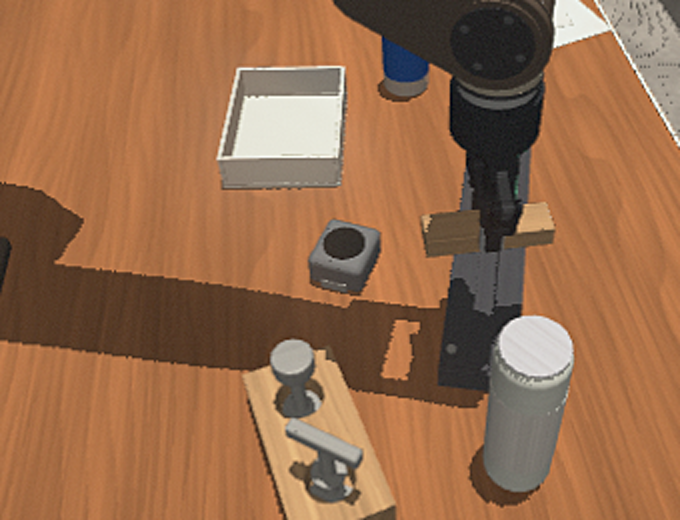

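The offcut is held level at crop (490,230), and everything else is undisturbed. Next is the tub.

To row units: -346.5 mm / 1000 = -0.3465, -192.9 mm / 1000 = -0.1929, -83 degrees / 90 = -0.9222.

Request:
{"name": "send_rows", "arguments": {"rows": "0 0 -0.1111 -0.025 -0.045 0 -1;0 0 -0.2222 -0.05 -0.09 0 -1;0 0 -0.3389 -0.075 -0.135 0 -1;0 0 -0.4556 -0.1 -0.18 0 -1;0 0 -0.5722 -0.125 -0.225 0 -1;0 0 -0.6889 -0.15 -0.27 0 -1;0 0 -0.8056 -0.175 -0.315 0 -1;0 0 -0.9222 -0.1929 -0.3465 0 -1"}}

```text
time: 5.82
eef_pos: [0.4277, 0.2278, 0.1728]
tcp_rot: [0.754, 0.657, -0.002, -0.001]
contact_force: [-0.0, -0.2, -0.9]
opening: 0.411
finger_force: 30.6
```

```bash
python3 go.py .432 .226 .045 82
```

```text
turn [-0.25  0.1   0.12] shift [ -0.9   5.1 127.8] t 5.83 q6 0.42
```

To row units: 136 mm / 1000 = 0.136, 134 mm / 1000 = 0.134.

Request:
{"name": "send_rows", "arguments": {"rows": "0 0 0 0 0.003 0.04 -1;0 0 0 0 0.004 0.08 -1;0 0 0 0 0.004 0.11 -1;0 0 0 0 0.004 0.126 -1;0 0 0 0 0.004 0.134 -1;0 0 0 0 0.004 0.136 -1;0 0 0 0 0.004 0.136 -1"}}

```text
time: 6.7
eef_pos: [0.4352, 0.2262, 0.0402]
tcp_rot: [0.756, 0.654, 0.001, 0.0]
contact_force: [-0.6, -0.1, -0.6]
opening: 0.408
finger_force: 30.6
```

To row units: -150 mm / 1000 = -0.15, -110 mm / 1000 = -0.11.

Request:
{"name": "send_rows", "arguments": {"rows": "0 0 0 0 0 0 0.4;0 0 0 0 0 0 0.4;0 0 0 0 0 0 0.4;0 0 0 0 0 -0.01 0.4;0 0 0 0 0 -0.05 0.4;0 0 0 0 0 -0.11 0.4;0 0 0 0 0 -0.15 0.4;0 0 0 0 0 -0.15 0.4"}}

```text
time: 7.7
eef_pos: [0.4369, 0.2268, 0.1946]
tcp_rot: [0.756, 0.654, 0.005, 0.002]
contact_force: [0.2, -0.8, 0.8]
opening: 0.701
finger_force: 0.0
```

```bash
python3 go.py .447 -.2835 .19 144.5; python3 - <<'E'
from h import *
p=ctrl.read_camera("side")
print([(round(d["p"],2),w(p,d["position"]).round(3)) for d in ctrl.look_for(p,"offcut")])
E
```

```text
turn [  0.61   0.08 -62.79] shift [-503.5   83.5    3.3] t 7.7 q6 0.42
[(0.62, array([0.438, 0.219, 0.031]))]
```

To row units: -465 mm / 1000 = -0.465, -410 mm / 1000 = -0.41, -62.8 degrees / 90 = -0.6978.

Request:
{"name": "send_rows", "arguments": {"rows": "0 0 -0.0667 -0.05 0.035 -0.005 0.4;0 0 -0.1333 -0.11 0.07 -0.005 0.4;0 0 -0.2222 -0.17 0.095 -0.005 0.4;0 0 -0.3111 -0.23 0.105 -0.005 0.4;0 0 -0.4 -0.29 0.11 -0.005 0.4;0 0 -0.5 -0.35 0.105 -0.005 0.4;0 0 -0.6 -0.41 0.097 -0.005 0.4;0 0 -0.6978 -0.465 0.09 -0.005 0.4"}}

```text
time: 8.8
eef_pos: [0.4546, -0.2482, 0.192]
tcp_rot: [0.303, 0.953, 0.001, -0.002]
contact_force: [0.7, -0.4, -0.0]
opening: 0.697
finger_force: 0.0
```

```bash
python3 go.py .447 -.2835 .106 144.5;  python3 - <<'E'
from h import *
p=ctrl.read_camera("side"); save(p,"rack.png",(150,200,350,360),3)
print([(round(d["p"],2),w(p,d["position"]).round(4)) for d in ctrl.look_for(p,"bolt_handle")])
E
```

```text
turn [ 0.03 -0.23  0.28] shift [-14.5 -33.2  86. ] t 8.8 q6 -1.65
[(0.6, array([ 0.4484, -0.2892,  0.0975]))]
```

View pics/rack.png

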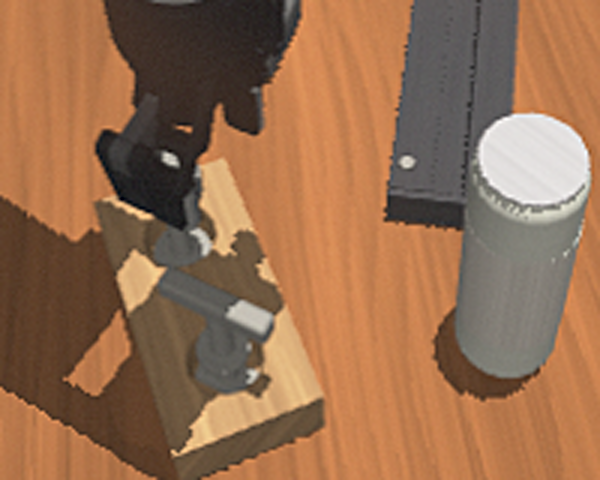

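The bolt still stands in its pocket, with its handle from (160,280) to (270,320) in the crop, and the gripper is behind and above it. I'll descend over the handle.

To row units: 86 mm / 1000 = 0.086, 83 mm / 1000 = 0.083, 0.3 degrees / 90 = 0.0033.

Request:
{"name": "send_rows", "arguments": {"rows": "0 -0.0022 0.0033 -0.0145 -0.033 0 0.4;0 -0.0022 0.0033 -0.0145 -0.0332 0.015 0.4;0 -0.0022 0.0033 -0.0145 -0.0332 0.04 0.4;0 -0.0022 0.0033 -0.0145 -0.0332 0.06 0.4;0 -0.0022 0.0033 -0.0145 -0.0332 0.075 0.4;0 -0.0022 0.0033 -0.0145 -0.0332 0.083 0.4;0 -0.0022 0.0033 -0.0145 -0.0332 0.086 0.4;0 -0.0022 0.0033 -0.0145 -0.0332 0.086 0.4", "grip_force": 60}}

```text
time: 9.9
eef_pos: [0.4492, -0.2826, 0.1087]
tcp_rot: [0.307, 0.952, -0.001, 0.002]
contact_force: [1.5, -0.9, -0.6]
opening: 0.696
finger_force: 0.0
```

Request:
{"name": "send_rows", "arguments": {"rows": "0 0 0 0 0 0 -0.2;0 0 0 0 0 0 -0.5;0 0 0 0 0 0 -1;0 0 0 0 0 0 -1;0 0 0 0 0 0 -1;0 0 0 0 0 0 -1;0 0 0 0 0 0 -1"}}

```text
time: 10.78
eef_pos: [0.4492, -0.283, 0.1089]
tcp_rot: [0.307, 0.952, -0.001, 0.002]
contact_force: [-1.2, -0.9, 3.5]
opening: 0.154
finger_force: 60.1
```

To row units: -80 mm / 1000 = -0.08, -60 mm / 1000 = -0.06.

Request:
{"name": "send_rows", "arguments": {"rows": "0 0 0 0 0 -0.01 -1;0 0 0 0 0 -0.03 -1;0 0 0 0 0 -0.06 -1;0 0 0 0 0 -0.08 -1;0 0 0 0 0 -0.08 -1"}}

```text
time: 11.4
eef_pos: [0.4491, -0.2824, 0.1894]
tcp_rot: [0.307, 0.952, -0.001, 0.003]
contact_force: [0.4, 0.0, -2.0]
opening: 0.149
finger_force: 59.1
```

```bash
python3 go.py .6483 -.0358 .188 73.3
```

```text
turn [ 0.22  0.27 70.9 ] shift [-17.3 316.5   1.6] t 11.4 q6 -1.7
```

To row units: 316.5 mm / 1000 = 0.3165, -17.3 mm / 1000 = -0.0173, 70.9 degrees / 90 = 0.7878.

Request:
{"name": "send_rows", "arguments": {"rows": "0 0 0.0667 -0.001 0.035 0 -1;0 0 0.1667 -0.003 0.08 0 -1;0 0 0.2778 -0.006 0.125 0 -1;0 0 0.3889 -0.008 0.17 0 -1;0 0 0.5 -0.011 0.215 0 -1;0 0 0.6111 -0.013 0.26 0 -1;0 0 0.7111 -0.015 0.295 0 -1;0.0022 0.0033 0.7878 -0.0173 0.3165 0.0016 -1"}}

```text
time: 12.4
eef_pos: [0.6474, -0.0336, 0.1841]
tcp_rot: [0.803, 0.596, -0.001, -0.003]
contact_force: [-0.0, 0.3, -2.5]
opening: 0.144
finger_force: 59.1
```

Request:
{"name": "send_rows", "arguments": {"rows": "0 0 0 0 0 0 -1;0 0 0 0 0 0 -1;0 0 0 0 0 0 -1"}}

```text
time: 12.78
eef_pos: [0.6471, -0.0365, 0.1862]
tcp_rot: [0.802, 0.597, -0.001, -0.002]
contact_force: [0.8, -1.1, -1.4]
opening: 0.148
finger_force: 59.2
```

```bash
python3 go.py .6483 -.0358 .188 73.3; python3 - <<'E'
from h import *
t=ctrl.read_camera("top"); s=ctrl.read_camera("side")
np.save("pics/t2.npy",t,allow_pickle=True); np.save("pics/s2.npy",s,allow_pickle=True)
f=lambda p,a,b,c,d,k: cv2.resize(p["color"][b:d,a:c,::-1],None,fx=k,fy=k,interpolation=cv2.INTER_CUBIC)
cv2.imwrite("pics/held.png",np.hstack([f(s,260,110,360,260,4),f(t,220,120,320,270,4)]))
E
```

```text
turn [-0.19 -0.05 -0.02] shift [ 1.   1.  -1.8] t 12.78 q6 0.08
```

View pics/held.png

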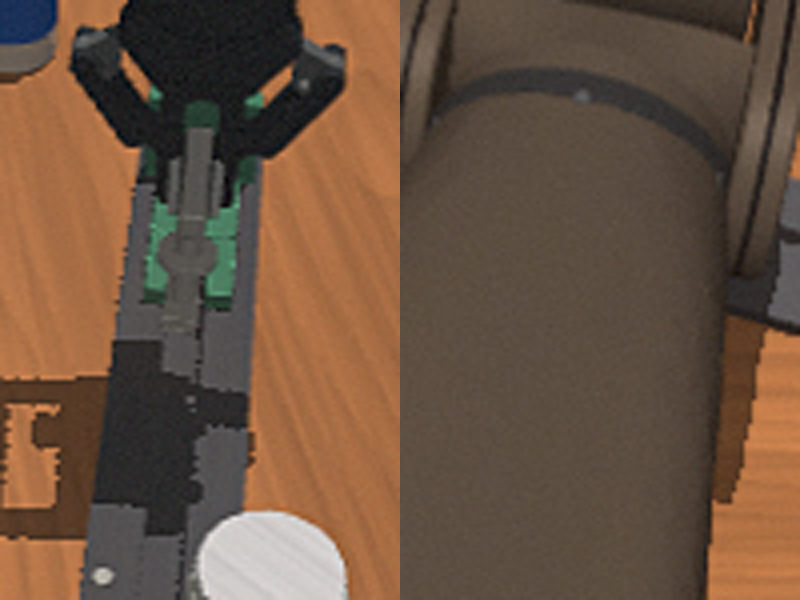

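In the side crop, the bolt hangs upright with its handle at (200,130) and its head at (180,320). The fork tips are at about (155,295) and (220,300). The arm blocks the top view. I'll overlay the rail and bolt models on the side image.

```bash
cat > ov.py <<'E'
import sys; from h import *
V=[.654,-.0166,1.2796,.0803]
def draw(p,crop,k,name,dz=.0989,lines=True):
    a,b,c,d=crop; im=cv2.resize(p["color"][b:d,a:c,::-1],None,fx=k,fy=k,interpolation=cv2.INTER_CUBIC)
    raw=im.copy()
    def L(P,col,closed=False):
        q=((proj(p,P)+.5-[a,b])*k).round().astype(int); cv2.polylines(im,[q.reshape(-1,1,2)],closed,col,1)
    for y in(-.04,-.011,.011,.04): L(tw([(-.18,y,.03),(.18,y,.03)],*V[:3]),(0,255,255))
    bb=V[3]; L(tw([(bb-.042,-.026,.042),(bb-.042,-.01,.042),(bb+.008,-.01,.042),(bb+.008,.01,.042),(bb-.042,.01,.042),(bb-.042,.026,.042)],*V[:3]),(255,0,255))
    s=ctrl.get_state(); r=R.from_quat(s["tcp_rot"]); 
    def B(P): return s["eef_pos"]+r.apply(np.float64(P)*[1,1,-1]+[0,0,dz])
    for z in(0,.01): L(B([(.018,.009,z),(.018,-.009,z),(-.018,-.009,z),(-.018,.009,z)]),(255,255,0),True)
    L(B([(.035,.007,.1),(.035,-.007,.1),(-.035,-.007,.1),(-.035,.007,.1)]),(255,255,0),True)
    an=np.linspace(0,6.28,30); L(B(np.c_[.016*np.cos(an),.016*np.sin(an),0*an+.044]),(0,0,255),True)
    cv2.imwrite("pics/"+name,np.hstack([raw,im]))
E
python3 - <<'E'
from ov import *
s=np.load("pics/s2.npy",allow_pickle=True).item(); draw(s,(270,130,350,230),5,"ov1.png")
E
```

```text
(no output)
```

View pics/ov1.png

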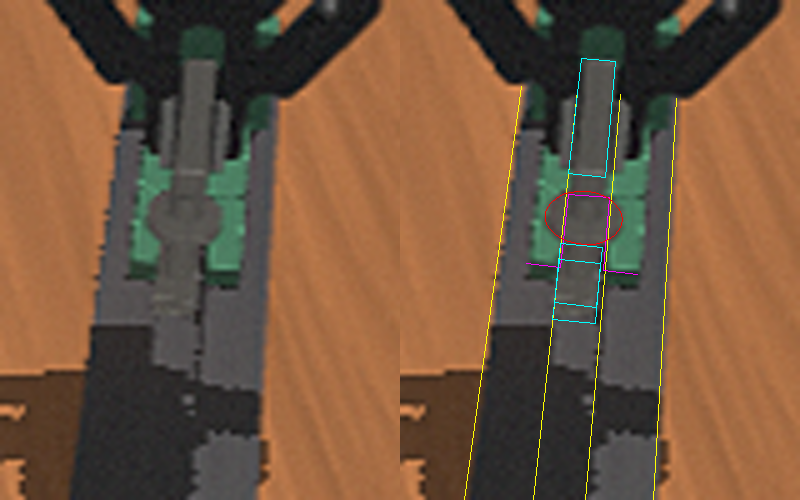

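```bash
python3 - <<'E'
from ov import *
for nm in("s","t"):
    s=np.load(f"pics/{nm}.npy",allow_pickle=True).item(); c=s["color"].astype(int)
    g=(c[...,1]>c[...,0]+15)&(c[...,1]>c[...,2]+5)
    bb=V[3]
    # lines along tines at several x: compare green extents across line of model
    for xx in(-.035,-.03,-.025,-.02,-.015):
        ys=np.linspace(-.035,.035,281)
        P=tw(np.c_[0*ys+bb+xx,ys,0*ys+.042],*V[:3]); q=proj(s,P)
        val=cv2.remap(g.astype(np.float32),q[:,0].astype(np.float32).reshape(1,-1),q[:,1].astype(np.float32).reshape(1,-1),cv2.INTER_LINEAR)[0]
        e=np.where(np.diff((val>.5).astype(int))!=0)[0]; print(nm,xx,(ys[e]*1000).round(1))
    # along x at tine mid: tip
    for yy in(-.018,.018):
        xs=np.linspace(-.06,-.02,161); q=proj(s,tw(np.c_[xs+bb,0*xs+yy,0*xs+.042],*V[:3]))
        val=cv2.remap(g.astype(np.float32),q[:,0].astype(np.float32).reshape(1,-1),q[:,1].astype(np.float32).reshape(1,-1),cv2.INTER_LINEAR)[0]
        e=np.where(np.diff((val>.5).astype(int))!=0)[0]; print(nm,"tip",(xs[e]*1000).round(1))
E
```

```text
s -0.035 [-27.  -10.8   8.   24.5]
s -0.03 [-27.5 -10.5   8.2  24.8]
s -0.025 [-29.  -10.3   8.8  25.2]
s -0.02 [-28.8 -10.    7.5  25.7]
s -0.015 [-28.5 -10.3   7.   26. ]
s tip [-50.5 -44.2 -40.8]
s tip [-48.2 -45.5 -42. ]
t -0.035 [-26.   -9.3  10.   26.7]
t -0.03 [-27.  -10.3   9.   25.7]
t -0.025 [-26.   -8.8   8.5  27.2]
t -0.02 [-26.5  -9.8   9.5  26.2]
t -0.015 [-27.5 -10.    8.8  26.5]
t tip [-41.8]
t tip [-42.5]
```

```bash
python3 go.py .6496 -.0362 .136 73.3
```

```text
turn [-0.14 -0.05 -0.04] shift [ 0.9  2.2 50.7] t 12.88 q6 0.08
```

To row units: 50 mm / 1000 = 0.05, 2.2 mm / 1000 = 0.0022.

Request:
{"name": "send_rows", "arguments": {"rows": "0 0 0 0.0009 0.0022 0.01 -1;0 0 0 0.0009 0.0022 0.025 -1;0 0 0 0.0009 0.0022 0.04 -1;0 0 0 0.0009 0.0022 0.048 -1;0 0 0 0.0009 0.0022 0.05 -1;0 0 0 0.0009 0.0022 0.05 -1;0 0 0 0.0009 0.0022 0.05 -1;0 0 0 0.0009 0.0022 0.05 -1"}}

```text
time: 13.88
eef_pos: [0.6504, -0.0356, 0.1375]
tcp_rot: [0.802, 0.597, 0.0, -0.001]
contact_force: [0.5, 0.4, -2.8]
opening: 0.149
finger_force: 59.2
```

```bash
python3 go.py .6496 -.0362 .107 73.3;python3 - <<'E'
from ov import *
s=ctrl.read_camera("side"); draw(s,(270,130,350,230),5,"ov2.png")
E
```

```text
turn [-0.06 -0.06 -0.  ] shift [-0.9 -0.6 30.5] t 13.88 q6 0.08
```

View pics/ov2.png

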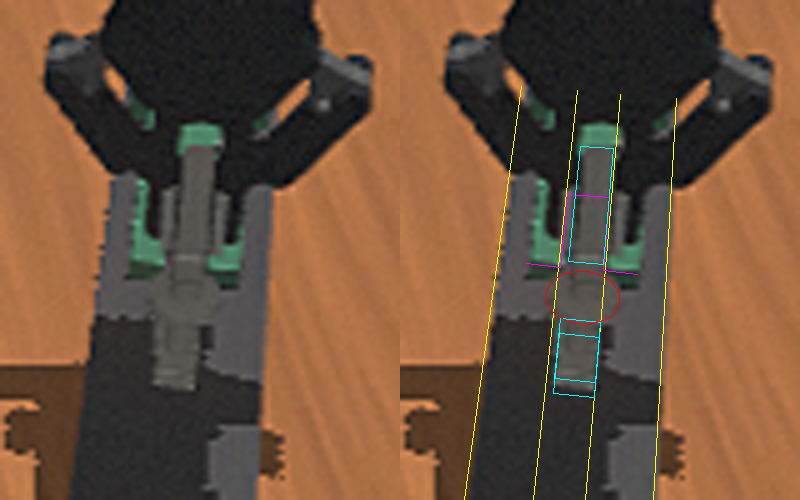

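The bolt's head is lined up over the slot: crop (575,388) against a slot centre near x=572, with the fork tips behind it at y≈268. I'll lower it into the slot slowly.

To row units: 13 mm / 1000 = 0.013, 11 mm / 1000 = 0.011.

Request:
{"name": "send_rows", "arguments": {"rows": "0 0 0 -0.0009 -0.0006 0 -1;0 0 0 -0.0009 -0.0006 0.004 -1;0 0 0 -0.0009 -0.0006 0.007 -1;0 0 0 -0.0009 -0.0006 0.009 -1;0 0 0 -0.0009 -0.0006 0.011 -1;0 0 0 -0.0009 -0.0006 0.013 -1"}}

```text
time: 14.68
eef_pos: [0.6493, -0.0362, 0.1237]
tcp_rot: [0.802, 0.597, -0.0, -0.001]
contact_force: [-0.7, 0.1, -2.2]
opening: 0.15
finger_force: 59.2
```

To row units: 16 mm / 1000 = 0.016, 14 mm / 1000 = 0.014.

Request:
{"name": "send_rows", "arguments": {"rows": "0 0 0 0 0 0.003 -1;0 0 0 0 0 0.006 -1;0 0 0 0 0 0.009 -1;0 0 0 0 0 0.012 -1;0 0 0 0 0 0.014 -1;0 0 0 0 0 0.016 -1;0 0 0 0 0 0.016 -1"}}

```text
time: 15.55
eef_pos: [0.6491, -0.0361, 0.1076]
tcp_rot: [0.802, 0.597, -0.0, -0.001]
contact_force: [-0.5, 0.4, -2.1]
opening: 0.151
finger_force: 59.2
```

```bash
python3 - <<'E'
from ov import *
a=np.array([[.0803,0,0]]); print(tw(a,.6553,-.017,1.2796))
E
python3 go.py .6783 .0599 .107 73.3
```

```text
[[0.678354   0.05991946 0.        ]]
turn [-0.15 -0.05  0.  ] shift [100.4   0.4   0.6] t 15.55 q6 0.08
```

To row units: 88 mm / 1000 = 0.088, 85 mm / 1000 = 0.085.

Request:
{"name": "send_rows", "arguments": {"rows": "0 0 0 0.01 0 0 -1;0 0 0 0.025 0.0001 0 -1;0 0 0 0.04 0.0002 0 -1;0 0 0 0.055 0.0002 0 -1;0 0 0 0.068 0.0003 0 -1;0 0 0 0.078 0.0003 0 -1;0 0 0 0.085 0.0004 0 -1;0 0 0 0.088 0.0004 0 -1"}}

```text
time: 16.55
eef_pos: [0.675, 0.0484, 0.1078]
tcp_rot: [0.802, 0.597, -0.0, -0.001]
contact_force: [0.5, -0.0, -1.8]
opening: 0.152
finger_force: 59.2
```

```bash
python3 go.py .6783 .0599 .107 73.3
```

```text
turn [-0.13 -0.05  0.02] shift [12.  -0.1  0.9] t 16.55 q6 0.21
```

To row units: 10 mm / 1000 = 0.01, 9 mm / 1000 = 0.009.

Request:
{"name": "send_rows", "arguments": {"rows": "0 0 0 0.003 0 0 -1;0 0 0 0.005 0 0 -1;0 0 0 0.007 0 0 -1;0 0 0 0.008 0 0 -1;0 0 0 0.009 0 0 -1;0 0 0 0.01 0 0 -1;0 0 0 0.01 0 0 -1"}}

```text
time: 17.42
eef_pos: [0.6777, 0.0577, 0.1079]
tcp_rot: [0.802, 0.597, -0.0, -0.001]
contact_force: [0.3, -0.2, -1.8]
opening: 0.149
finger_force: 59.2
```

To row units: 2.5 mm / 1000 = 0.0025, 2 mm / 1000 = 0.002.

Request:
{"name": "send_rows", "arguments": {"rows": "0 0 0 0.001 0 0 -1;0 0 0 0.0015 0 0 -1;0 0 0 0.002 0 0 -1;0 0 0 0.0025 0 0 -1;0 0 0 0.0025 0 0 -1"}}

```text
time: 18.05
eef_pos: [0.6784, 0.0599, 0.1079]
tcp_rot: [0.802, 0.597, -0.0, -0.001]
contact_force: [0.1, -0.0, -2.4]
opening: 0.15
finger_force: 59.2
```

To row units: 2 mm / 1000 = 0.002, 1.5 mm / 1000 = 0.0015.

Request:
{"name": "send_rows", "arguments": {"rows": "0 0 0 0.0005 0 0 -1;0 0 0 0.001 0 0 -1;0 0 0 0.0015 0 0 -1;0 0 0 0.002 0 0 -1;0 0 0 0.002 0 0 -1"}}

```text
time: 18.68
eef_pos: [0.6788, 0.0609, 0.1079]
tcp_rot: [0.802, 0.597, -0.001, -0.001]
contact_force: [-2.7, -4.6, -0.8]
opening: 0.147
finger_force: 59.4
```

The force rose to about 5 N along the slot right where home was predicted, so the shank is against the back of the fork. Next is the quarter turn, with slight pressure kept on.

To row units: -55 degrees / 90 = -0.6111.

Request:
{"name": "send_rows", "arguments": {"rows": "0 0 -0.0667 0 0 0 -1;0 0 -0.1556 0 0 0 -1;0 0 -0.2444 0 0 0 -1;0 0 -0.3333 0 0 0 -1;0 0 -0.4222 0 0 0 -1;0 0 -0.5111 0 0 0 -1;0 0 -0.5778 0 0 0 -1;0 0 -0.6111 0 0 0 -1"}}

```text
time: 19.68
eef_pos: [0.6798, 0.0616, 0.1081]
tcp_rot: [0.435, 0.9, 0.001, -0.0]
contact_force: [0.6, -2.4, -3.0]
opening: 0.15
finger_force: 59.2
```

To row units: -35 degrees / 90 = -0.3889.

Request:
{"name": "send_rows", "arguments": {"rows": "0 0 -0.0889 0 0 0 -1;0 0 -0.1778 0 0 0 -1;0 0 -0.2667 0 0 0 -1;0 0 -0.3333 0 0 0 -1;0 0 -0.3778 0 0 0 -1;0 0 -0.3889 0 0 0 -1;0 0 -0.3889 0 0 0 -1"}}

```text
time: 20.55
eef_pos: [0.6791, 0.0624, 0.1079]
tcp_rot: [0.146, 0.989, 0.001, -0.001]
contact_force: [-0.1, -0.4, -2.3]
opening: 0.147
finger_force: 59.2
```

```bash
python3 go.py .6792 .0620 .107 163.3;python3 - <<'E'
from ov import *
s=ctrl.read_camera("side"); draw(s,(270,110,350,210),5,"ov3.png")
print(ctrl.get_state()["eef_pos"],ctrl.get_state()["contact_force"])
E
```

```text
turn [ 0.12 -0.12 -0.06] shift [-0.2 -0.4  0.9] t 20.55 q6 -1.34
[0.67908557 0.06239874 0.10786947] [ 0.02719165 -0.02563649 -1.81312535]
```

View pics/ov3.png

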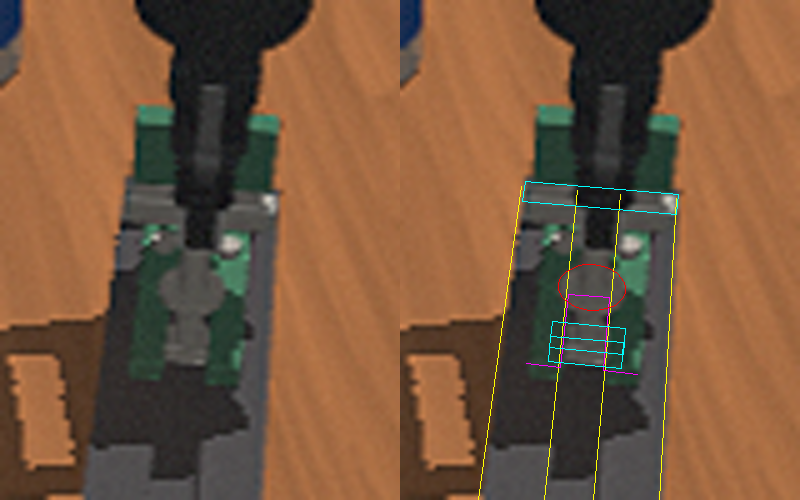

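The handle now lies across the slot, running (525,195) to (675,205), and the collar is over the fork. I'll press along the slot again to confirm it's home, then lower to the floor.

To row units: 2 mm / 1000 = 0.002, 1.5 mm / 1000 = 0.0015.

Request:
{"name": "send_rows", "arguments": {"rows": "0 0 0 0 0.0005 0 -1;0 0 0 0 0.001 0 -1;0 0 0 0 0.0015 0 -1;0 0 0 0 0.002 0 -1;0 0 0 0 0.002 0 -1"}}

```text
time: 21.22
eef_pos: [0.6794, 0.0631, 0.1079]
tcp_rot: [0.145, 0.989, -0.0, -0.001]
contact_force: [-2.5, -4.9, -2.9]
opening: 0.149
finger_force: 59.7
```

To row units: 2.4 mm / 1000 = 0.0024, 1.8 mm / 1000 = 0.0018.

Request:
{"name": "send_rows", "arguments": {"rows": "0 0 0 0 0 0.0006 -1;0 0 0 0 0 0.0012 -1;0 0 0 0 0 0.0018 -1;0 0 0 0 0 0.0024 -1;0 0 0 0 0 0.0024 -1"}}

```text
time: 21.85
eef_pos: [0.6798, 0.063, 0.1061]
tcp_rot: [0.145, 0.989, -0.0, -0.001]
contact_force: [-1.6, -5.3, -0.1]
opening: 0.152
finger_force: 60.0
```

To row units: 1 mm / 1000 = 0.001, 0.5 mm / 1000 = 0.0005.

Request:
{"name": "send_rows", "arguments": {"rows": "0 0 0 0 0 0.0005 -1;0 0 0 0 0 0.001 -1;0 0 0 0 0 0.001 -1"}}

```text
time: 22.22
eef_pos: [0.6799, 0.063, 0.1052]
tcp_rot: [0.145, 0.989, -0.0, -0.001]
contact_force: [-1.7, -5.1, 0.3]
opening: 0.15
finger_force: 60.0
```

To row units: 1 mm / 1000 = 0.001, 0.5 mm / 1000 = 0.0005.

Request:
{"name": "send_rows", "arguments": {"rows": "0 0 0 0 0 0.0005 -1;0 0 0 0 0 0.001 -1;0 0 0 0 0 0.001 -1"}}

```text
time: 22.6
eef_pos: [0.6801, 0.063, 0.1051]
tcp_rot: [0.145, 0.989, -0.0, -0.001]
contact_force: [-4.1, -5.3, 3.3]
opening: 0.148
finger_force: 60.4
```

Request:
{"name": "send_rows", "arguments": {"rows": "0 0 0 0 0 0 -0.6;0 0 0 0 0 0 -0.5;0 0 0 0 0 0 -0.4;0 0 0 0 0 0 -0.3;0 0 0 0 0 0 -0.3"}}

```text
time: 23.22
eef_pos: [0.6796, 0.0641, 0.1034]
tcp_rot: [0.145, 0.989, 0.001, -0.001]
contact_force: [-0.5, 0.4, 0.3]
opening: 0.353
finger_force: 0.0
```

```bash
python3 - <<'E'
from h import *
s=ctrl.read_camera("side"); np.save("pics/s3.npy",s,allow_pickle=True)
for n in("bolt_handle","bolt"): print(n,[(round(d["p"],2),w(s,d["position"]).round(4)) for d in ctrl.look_for(s,n)[:2]])
E
```

```text
bolt_handle [(0.91, array([0.6771, 0.0578, 0.06  ]))]
bolt [(0.53, array([0.6789, 0.0569, 0.0604]))]
```

To row units: -140 mm / 1000 = -0.14, -100 mm / 1000 = -0.1.

Request:
{"name": "send_rows", "arguments": {"rows": "0 0 0 0 -0.001 -0.004 -0.3;0 0 0 0 -0.001 -0.012 -0.3;0 0 0 0 -0.001 -0.03 -0.3;0 0 0 0 -0.001 -0.06 -0.3;0 0 0 0 -0.001 -0.1 -0.3;0 0 0 0 -0.001 -0.13 -0.3;0 0 0 0 -0.04 -0.14 -0.3;0 0 0 0 -0.09 -0.14 -0.3"}}

```text
time: 24.38
eef_pos: [0.6549, -0.0228, 0.2474]
tcp_rot: [0.144, 0.99, 0.001, 0.002]
contact_force: [-0.4, -0.5, -1.1]
opening: 0.351
finger_force: 0.0
```

To row units: -180 mm / 1000 = -0.18, -160 mm / 1000 = -0.16.

Request:
{"name": "send_rows", "arguments": {"rows": "0 0 0 0 -0.06 0 -0.3;0 0 0 0 -0.12 0 -0.3;0 0 0 0.05 -0.16 0 -0.3;0 0 0 0.1 -0.18 0 -0.3;0 0 0 0.1 -0.18 0 -0.3"}}

```text
time: 25.0
eef_pos: [0.5033, -0.1663, 0.2437]
tcp_rot: [0.147, 0.989, 0.001, -0.002]
contact_force: [-0.1, 0.5, 0.3]
opening: 0.35
finger_force: 0.0
```

```bash
python3 - <<'E'
from h import *
t=ctrl.read_camera("top"); s=ctrl.read_camera("side")
f=lambda p,a,b,c,d,k: cv2.resize(p["color"][b:d,a:c,::-1],None,fx=k,fy=k,interpolation=cv2.INTER_CUBIC)
C=np.zeros((600,800,3),np.uint8)
C[:300,:400]=cv2.resize(t["color"][:,:,::-1],(400,300)); C[:300,400:]=cv2.resize(s["color"][:,:,::-1],(400,300))
C[300:,:400]=f(t,175,115,275,190,4); C[300:,400:]=f(s,260,105,360,180,4)
cv2.imwrite("pics/fin.png",C)
E
```

```text
(no output)
```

View pics/fin.png

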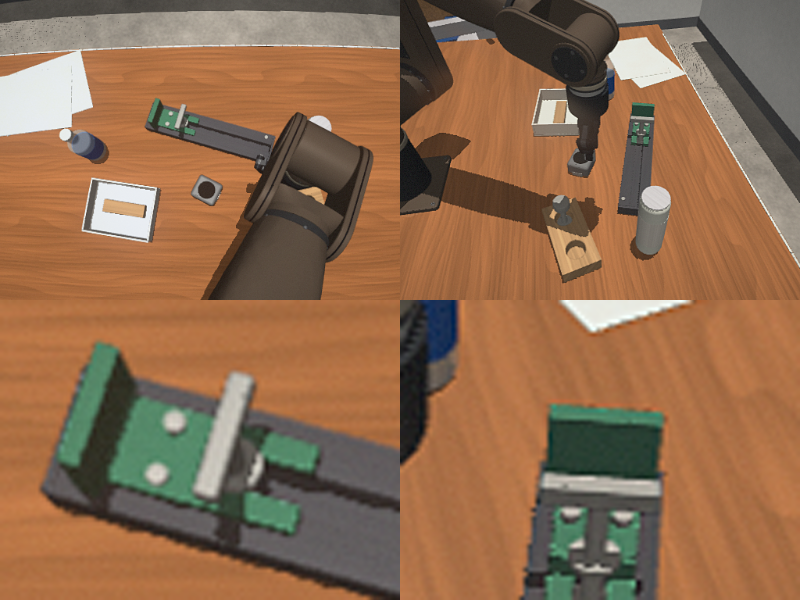

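The offcut is in the tub, and the stud, bottle, can and tape are untouched. The bolt stands with its handle across the slot, centred at about (224,436) in the top crop. One numeric check that it's still home and upright:

```bash
python3 - <<'E'
from h import *
t=ctrl.read_camera("top");s=ctrl.read_camera("side")
P=plane(t,np.array([(230,372),(253,376),(217,500),(195,495)])/4+[175,115-75]-.375,.106); c=P.mean(0)
d=(P[0]+P[1]-P[2]-P[3])/2; u=np.array([np.cos(1.2796),np.sin(1.2796)]); o=np.array([.6771,.0603])
print("along",(c[:2]-o)@u*1000,"lateral",(c[:2]-o)@[-u[1],u[0]]*1000,"yaw",np.degrees(np.arctan2(d[1],d[0])))
print(((proj(s,[[*(o+.001*u+[.0013,-.0004]),.106]])+.375-[260,105])*4+[400,300]))
E
```

```text
along 0.3354435392748878 lateral -0.15089678618693436 yaw -14.769634458020768
[[599.09514402 483.29485522]]
```

```bash
python3 -c "
from plant import ctrl
print(ctrl.sign_off())"
```

```text
the job is handed in; nothing more can be done
None
```

The job is handed in at about 25 s: the offcut is in the tub, and the T-bolt is home in the fork (within about 1 mm by camera), turned a quarter turn and standing upright; the other items were left where they stood.

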